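# Draw the mill's filter plate and show it to the light panel

### The arm

A 6-joint arm with a two-finger parallel gripper is mounted at the origin on the work surface. World frame = base frame: x ahead of the robot, y to its left, z up, the work surface at z = 0. Lengths are in m, angles in rad, forces in N, time in s.
With the tool pointing down it reaches from about 0.35 to 0.975 m from the base axis. Payload 4.9 kg.
Tool frame: the origin (TCP) lies midway between the tips of the shut fingers; the grasp point (between the pads) lies 19 mm behind it; z points along the fingers, y is the direction in which the jaws open and shut (so a half turn about z gives the same grasp; the last joint's range is limited). The gripper opens to 85 mm and grips with 20 to 120 N. Pads are 22 mm wide; open, the fingers measure 114 mm over their backs; the gripper's body (76 mm by 85 mm) begins 54 mm behind the grasp point. The pads swing forward as they close: fully open they stand 13 mm farther back than shut.
Start: joints at [-1.309, 0.053, 1.613, -0, 1.476, -0.119], TCP at [0.232, -0.58, 0.231] pointing down, gripper open.
Joint ranges: [-3.01, 3.01], [-1.01, 2.22], [0.06, 2.58], [-1.02, 4.17], [0.09, 2.62], [-3.14, 3.14]. Speed limits (rad/s): [2.57, 2.57, 3.14, 3.14, 3.14, 3.14].

### API

Orientations are given as a unit quaternion [w, x, y, z].
In Python, from plant import * gives the robot as it stands.
- The arm moves only by the tool step_arm, never from a script. Its argument "rows" is a list of rows, each an object of numbers: "claw": the closure, from -1 (fully open) to 1 (shut), so that 0 is half open; "x", "y", "z": the shift along the tool's x, y, z scaled (see below); "wx", "wy", "wz": the turn, a rotation vector about the tool's x, y, z scaled (see below). A call has exactly 8 rows; each row is the pose to reach, as a shift and turn from the pose commanded when the call began, along the tool's axes at that moment; what a row does not reach only later rows make up. The controller multiplies each number of a shift by 0.1 m and each number of a turn by 2 rad. A row lasts 1/8 s, in which the tool goes at most 62.5 mm and 10.7 degrees, less where a joint would pass 70% of its speed; a pose out of reach is approached as far as the arm can. A call with a number of a shift or a turn outside -1 to 1 is refused whole. A call with a gripper value outside its range is refused whole. The fingers move at their own pace and stop on an object; the grip force is fixed at half the most. Time passes only in rows, so rows that repeat a pose let the fingers close, or fill a call up. It gives the time, the measured TCP pose, the force and the opening at its end, in the units of the state.
- state(): the state, without advancing time (a new reading comes with each control period).
- grab_frame(name): name is "side" or "top"; returns the picture (420x560x3 uint8, red, green, blue); there is no depth.
- get_calibration(name): a dict with "fov_y" (degrees; the focal length in pixels is half the picture's height over the tangent of half this angle, whatever the lens; pixels are square), "cx", "cy" (the principal point, pixels), "T" (4x4, takes a point from camera to world coordinates). Camera axes: x right, y down, z forward; pixel columns grow to the right and rows downward; lengths in m; the calibration is good to about 2 mm. A picture is of the moment at which its call begins. get_calibration takes no time and is no camera call.
- job_done(): hands the job in, once; it reports no verdict.
The state is a dict: "time": time; "joint_pos": joint angles; "joint_vel": joint speeds; "joint_efforts": joint torques, N m; "tool_pos": TCP position; "tool_rot": TCP orientation; "contact_force": force on the tool from outside, world axes, zero at the start; "ft_torque": the same for the moment, N m; "gripper_width": opening from 0.0 (shut) to 1.0 (fully open).
Only numpy, scipy, OpenCV 4.12 (cv2) and the standard library are available. Lean on these libraries where they do the work, as an engineer would, in place of code of your own. Each camera call takes 0.05 s, during which the arm holds its last target.

### The job

Check the milling machine's coolant filter: slide the red locking cap off the side of the filter box, then swing the blue flap right up by its black blade so that it stays open, and draw out the blue-framed mesh filter plate, leaving the grey blank plate in its slot. Finish while still holding the filter plate, upright and still, in front of the lit face of the light panel: mesh squarely facing it, centred on it and about 10 cm away, touching nothing but the gripper. Leave the other things on the desk where they are.

Things in the scene. Friction and masses are not known exactly. Their poses are not given: they have to be found in the camera images.
- filter_box: white box with a blue flap on top, fixed; 110 (x) x 146 (y) x 95 mm high. Origin: centre of its underside; x points from its front to the hinge, z up. Walls 8 mm. Inside: black floor at z 46 mm with two slots along x, 76 x 13 mm, at y +28 and -28 mm, bottom at z 8 mm; one holds the filter plate, the other the blank (which is which varies); 46 mm free between plates, 32 mm from plate to side wall.
- flap (a joint): angle of the flap (rad): 0 shut, up to 2.3 wide open (swung up and over, away from the front). The flap (110 x 146 x 6 mm) stays at any angle where it is left (friction hinge; 2 to 3 N at the blade moves it). While the red cap is on, it lifts no more than about two degrees (do not force it).
- flap_blade (a point): grip point on the flap's black pull blade, a bar 12 mm wide (box y), 14 mm high, jutting 43 mm forward from the flap's edge: mid-height, 28 mm from that edge, 15 mm from the free end. When shut it lies 138 mm in front of the hinge axis and 3 mm above it; turns with the flap. Gripped by its sides (along box y) it pivots between the pads, so the gripper may keep pointing down.
- flap_hinge (a point): middle of the flap's hinge axis, along the box's far top edge (box frame x +55, y 0, z 95 mm); the axis runs along the box's y.
- cap (a joint): slide of the red locking cap (m): 0 pushed fully on, 0.030 fully off (end stop); it slides towards the box's -y. It is held by friction of about 5 N and stays where it is left. From 0.018 on the flap is free.
- cap_grip (a point): centre of the red locking cap with black ribs: a block 26 (box x) x 56 (box y) x 26 mm high at the box's -y side, centre 98 mm above the desk. It rides on a rail 12 mm wide beneath it; both its x sides are free. When on, it covers a steel stub on the flap's edge.
- filter_plate_mid (a point): centre of the filter plate: blue frame, steel mesh, 70 (own x) x 10 (own y, thickness) x 80 mm high (own z), about 0.12 kg. It stands upright in its slot, axes along the box's (1.5 mm of play), centre 48 mm above the desk, its top 42 mm clear of the slot. The solid blue band to grip is its top 24 mm.
- blank_plate_mid (a point): centre of the blank plate: all grey, solid, otherwise of the same size and stance as the filter plate. It stays in its slot.
- light_panel: upright inspection light panel with a black frame, 150 wide x 16 thick, top at 175 mm, on a low foot that reaches backwards; fixed. Origin on the desk below the lit face. The lit white face (130 x 130 mm) looks along the panel's own -y; own x runs along the face, z up.
- lit_face (a point): centre of the lit white face, 105 mm above the desk; axes as the light panel's.
- pen_mug: white mug with pens, 76 mm across, 135 mm high with pens; origin: centre of its underside. Bystander.
- mouse: black computer mouse 105 x 60 x 30 mm; origin: centre of its underside. Bystander.
- bottle: bottle with blue cap, 56 mm across, 130 mm high; origin: centre of its underside. Bystander.
- case_a: small paper-white case with blue top and an orange dot, 50 x 36 x 40 mm; origin: centre of its underside. Bystander.
- case_b: small paper-white case with clear top and an orange dot, 50 x 36 x 40 mm; origin: centre of its underside. Bystander.
- screwdriver: screwdriver 170 mm long lying on the desk; origin under its middle. Bystander.

How it is judged:
On the way, in this order (a step that is already met when the one before it is completed fails the run):
1. the red cap is slid off the flap's stub (value of joint cap above 0.018 m), for 0.2 s.
2. the flap is swung open (past upright or nearly so) (value of joint flap above 1.3 rad), for 0.2 s.
3. the filter plate is drawn clear of its slot in the gripper (z of filter_plate_mid in the frame of filter_box above 0.1 m and contact force between filter_plate and the fingers above 0.5 N), for 0.2 s.
At the end, for the whole second after the job is handed in: Gripper holds the still plate, centre 6-14 cm before the lit face, within 35 mm of its middle sideways, 35 below to 45 mm above it, upright and parallel to it within 15 deg, touching nothing else; cap off (18 mm), flap open (1.2 rad), blank in its slot (within 12 mm, 0.15 rad) (contact force between filter_plate and the fingers above 0.5 N and value of joint cap above 0.018 m and value of joint flap above 1.2 rad and y of filter_plate_mid in the frame of lit_face between -0.14 and -0.06 m and x of filter_plate_mid in the frame of lit_face between -0.035 and 0.035 m and z of filter_plate_mid in the frame of lit_face between -0.035 and 0.045 m and angle between filter_plate_mid's own z axis and vertical below 0.26 rad and angle between the y axis of filter_plate_mid and the y axis of lit_face, either way round below 0.26 rad and linear speed of filter_plate below 0.03 m/s and contact force between filter_plate and filter_box below 0.1 N and contact force between filter_plate and light_panel below 0.1 N and contact force between filter_plate and pen_mug below 0.1 N and contact force between filter_plate and mouse below 0.1 N and contact force between filter_plate and bottle below 0.1 N and contact force between filter_plate and case_a below 0.1 N and contact force between filter_plate and case_b below 0.1 N and contact force between filter_plate and screwdriver below 0.1 N and distance of blank_plate_mid from where it was at the start of the episode below 0.012 m and angle between blank_plate_mid's own z axis and vertical below 0.15 rad); the arm keeps its last pose, push and grip.
It fails at once if the blank plate is lifted or pulled from its slot (distance of blank_plate_mid from where it was at the start of the episode above 0.025 m).
It fails at once if the flap is forced open against the locking cap (contact force between flap and cap above 30 N).
It fails at once if the filter plate is knocked against the light panel (contact force between filter_plate and light_panel above 2 N).
It fails at once if a bystander on the desk (mug, mouse, bottle, case, screwdriver) is pushed away or knocked over (distance of any of pen_mug, mouse, bottle, case_a, case_b, screwdriver from where it was at the start of the episode above 0.03 m or angle between any of pen_mug, bottle's own z axis and vertical above 0.5 rad).
It also fails if it takes over 72 s, if anything falls off the work surface, if the arm or the gripper's body presses on something with over 40 N, if the wrist force passes 120 N, or if a joint passes its speed limit or range.

## Working session

There is one attempt and no reset: what is moved stays moved. The work goes in short steps, Python scripts to look and compute and a tool call to move; the robot and the scene stay as the last step left them, time stands still between calls to the robot, and variables do not carry over. Pictures are saved under pics/ and viewed, and the job is handed in when it is done.

Besides the shell and the picture viewer there is one more tool, called after "Emit:" as a command line: name --argument value ..., lists and objects as JSON in quotes. step_arm: Moves the arm, as the interface text tells. Shifts and turns lie within -1 to 1; 1 stands for 0.1 m of shift or 2 rad of turn. Its arguments: {"type":"object","properties":{"rows":{"type":"array"}},"required":["rows"]}

```bash
ls; mkdir -p pics
python3 - <<'E'
from plant import *
import cv2
for n in ("side","top"):
    im=grab_frame(n); cv2.imwrite(f"pics/{n}0.png",cv2.cvtColor(im,cv2.COLOR_RGB2BGR))
    print(get_calibration(n))
print(state())
E
```

```text
pics
{'fov_y': 53.72838599893171, 'cx': 279.08844375366436, 'cy': 209.391778733783, 'T': array([[-0.87748989, -0.35173806,  0.32602426,  0.25861148],
       [-0.47950087,  0.65690695, -0.58185236,  0.5512254 ],
       [-0.00950798, -0.66689849, -0.74508792,  0.82385198],
       [ 0.        ,  0.        ,  0.        ,  1.        ]])}
{'fov_y': 51.547171509636286, 'cx': 281.77654829818425, 'cy': 205.34050448123176, 'T': array([[ 0.00508498, -0.99679952,  0.07978012,  0.501125  ],
       [-0.99991029, -0.00407974,  0.01275804, -0.01314521],
       [-0.01239173, -0.07983784, -0.99673084,  1.16450601],
       [ 0.        ,  0.        ,  0.        ,  1.        ]])}
{'time': 0.1, 'joint_pos': array([-1.30901066e+00,  5.33042135e-02,  1.61418698e+00,  2.27337631e-06,
        1.47601024e+00, -1.18997595e-01]), 'joint_vel': array([ 1.19159488e-03, -2.39241535e-04, -1.01567127e-03, -2.96146177e-04,
       -3.75502812e-05, -1.07930760e-03]), 'joint_efforts': array([-2.10815833e-04, -3.94904995e+01, -3.71362674e+01, -1.28761831e-04,
        3.93098817e-03, -1.12966617e-06]), 'tool_pos': array([ 0.23213121, -0.57966912,  0.23015958]), 'tool_rot': array([-9.52039577e-04,  9.81929770e-01,  1.89243270e-01, -6.69512933e-05]), 'contact_force': array([ 1.25511611, -0.40599678, -0.20686899]), 'ft_torque': array([ 0.00289949, -0.02336103, -0.06318275]), 'gripper_width': 1.0010123280326477}
```

View pics/side0.png

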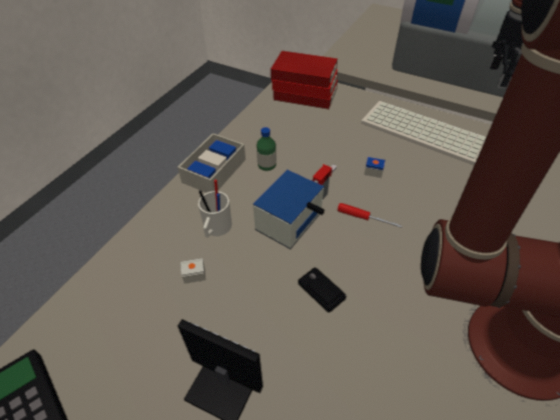

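View pics/top0.png

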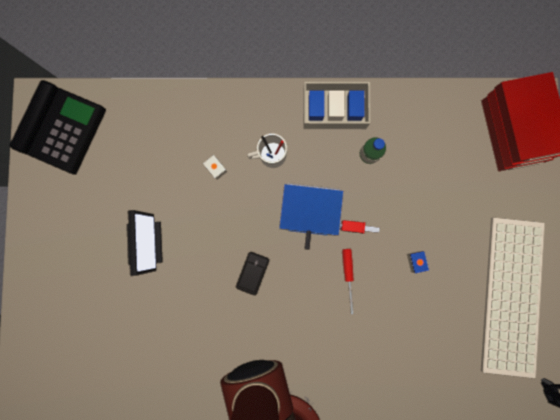

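The side view shows the box at about (288,208), the panel's back at (222,355), and the mouse at (322,289). The top view shows the flap at (312,210), the blade at (308,240), the red cap at (353,227), and the lit strip at (145,242). Next I'll measure these.

```bash
cat > h.py <<'E'
import numpy as np, cv2
from plant import *
def cam(n):
    c=get_calibration(n); f=210/np.tan(np.radians(c['fov_y']/2)); return c,f
def ray(n,p):
    c,f=cam(n); T=c['T']; d=T[:3,:3]@np.array([(p[0]-c['cx'])/f,(p[1]-c['cy'])/f,1]); return T[:3,3],d
def onplane(n,p,z):
    o,d=ray(n,p); return o+d*(z-o[2])/d[2]
def proj(n,P):
    c,f=cam(n); T=c['T']; q=T[:3,:3].T@(np.asarray(P,float)-T[:3,3]); return np.array([f*q[0]/q[2]+c['cx'],f*q[1]/q[2]+c['cy']])
def save(im,name,box=None,s=1):
    if box: im=im[box[1]:box[3],box[0]:box[2]]
    im=cv2.resize(im,None,fx=s,fy=s,interpolation=cv2.INTER_CUBIC)
    cv2.imwrite('pics/'+name,cv2.cvtColor(im,cv2.COLOR_RGB2BGR))
E
python3 - <<'E'
from h import *
im=cv2.cvtColor(cv2.imread('pics/top0.png'),cv2.COLOR_BGR2RGB)
hsv=cv2.cvtColor(im,cv2.COLOR_RGB2HSV)
def comp(m,roi):
    k=np.zeros_like(m); x0,y0,x1,y1=roi; k[y0:y1,x0:x1]=m[y0:y1,x0:x1]
    c,_=cv2.findContours(k,cv2.RETR_EXTERNAL,cv2.CHAIN_APPROX_NONE); c=max(c,key=cv2.contourArea)
    return c,cv2.minAreaRect(c)
blue=cv2.inRange(hsv,(100,120,60),(130,255,255))
c,r=comp(blue,(260,170,360,250)); print('flap',r)
b=cv2.boxPoints(r)
W=np.array([onplane('top',p,0.098)for p in b]);print(W, W.mean(0)); print([np.linalg.norm(W[i]-W[i-1]) for i in range(4)])
red=cv2.bitwise_or(cv2.inRange(hsv,(0,120,90),(8,255,255)),cv2.inRange(hsv,(172,120,90),(180,255,255)))
c,r=comp(red,(335,215,385,240)); print('cap',r,[onplane('top',p,0.111) for p in cv2.boxPoints(r)], onplane('top',r[0],0.111))
wh=cv2.inRange(hsv,(0,0,170),(180,80,255))
c,r=comp(wh,(120,200,170,285)); print('face',r)
b=cv2.boxPoints(r);
for p in b: print(p,onplane('top',p,0.17),onplane('top',p,0.04))
save(im,'t0box.png',(250,160,410,320),4)
save(im,'t0pan.png',(100,190,200,290),5)
s=cv2.cvtColor(cv2.imread('pics/side0.png'),cv2.COLOR_BGR2RGB)
save(s,'s0box.png',(230,140,370,260),5)
E
```

```text
flap ((311.10479736328125, 209.58338928222656), (58.53326416015625, 44.56703567504883), 6.519801616668701)
[[ 0.52979198  0.00580247  0.098     ]
 [ 0.6390915  -0.00609565  0.098     ]
 [ 0.62310669 -0.14937981  0.098     ]
 [ 0.51424758 -0.1363761   0.098     ]] [ 0.57655944 -0.07151227  0.098     ]
[np.float64(0.1430257833389292), np.float64(0.10994521784367126), np.float64(0.14417303699038989), np.float64(0.10963303086915753)]
cap ((353.0152893066406, 226.1353759765625), (23.326894760131836, 11.233916282653809), 7.594643592834473) [array([ 0.52589431, -0.14231343,  0.111     ]), array([ 0.55282324, -0.14605453,  0.111     ]), array([ 0.54561648, -0.20180447,  0.111     ]), array([ 0.51873476, -0.19795679,  0.111     ])] [ 0.53575158 -0.17204743  0.111     ]
face ((145.0273895263672, 241.73971557617188), (56.10968017578125, 18.431806564331055), 87.87889862060547)
[134.77943 214.0452 ] [0.55925728 0.33761833 0.17      ] [0.56685623 0.38346949 0.04      ]
[153.19862 213.363  ] [0.56101275 0.29513805 0.17      ] [0.56884117 0.33543627 0.04      ]
[155.27534 269.43423] [0.43323686 0.28671644 0.17      ] [0.42436264 0.32591381 0.04      ]
[136.85616 270.11642] [0.43144865 0.32875558 0.17      ] [0.42234069 0.37344822 0.04      ]
```

View pics/t0box.png

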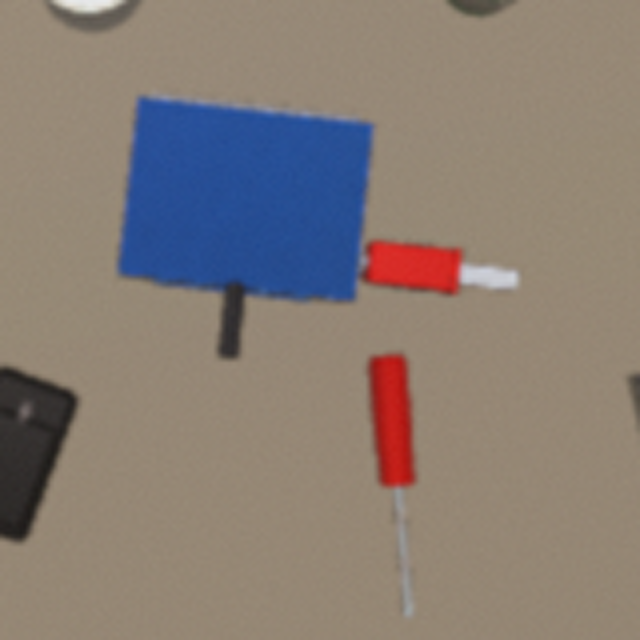

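View pics/t0pan.png

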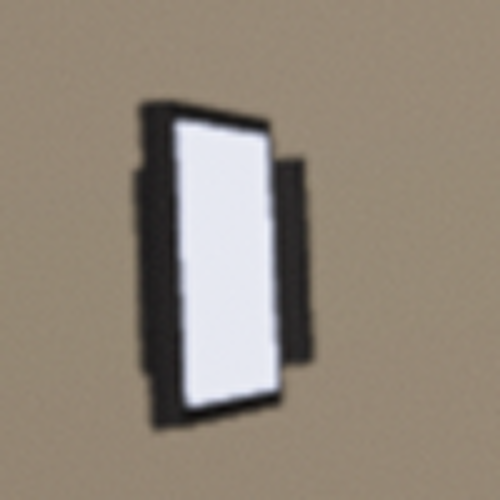

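View pics/s0box.png

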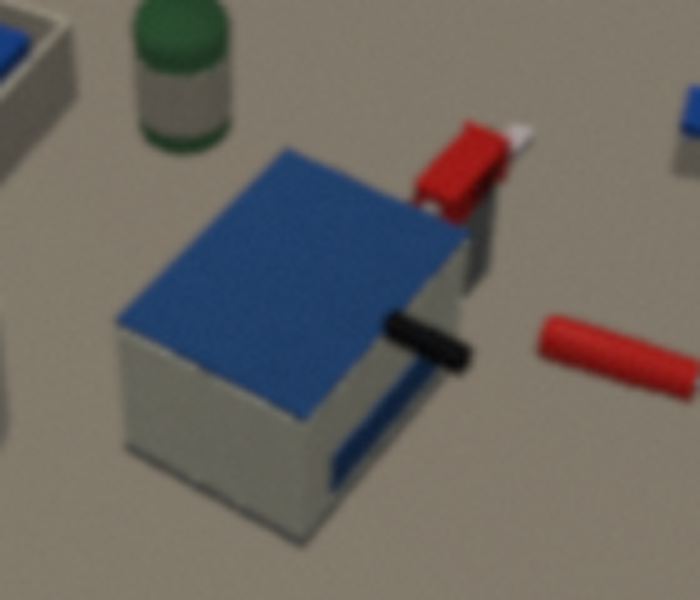

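```bash
cat >> h.py <<'E'
YAW=np.radians(-6.4); C=np.array([0.5766,-0.0715,0])
def box(p):
    c,s=np.cos(YAW),np.sin(YAW); return C+np.array([c*p[0]-s*p[1],s*p[0]+c*p[1],p[2]])
def tobox(P):
    c,s=np.cos(YAW),np.sin(YAW); d=np.asarray(P)-C; return np.array([c*d[0]+s*d[1],-s*d[0]+c*d[1],d[2]])
from scipy.spatial.transform import Rotation as R
def go(P,yawx):
    "delta in tool units to TCP P, tool down, tool-x at world yaw (rad)"
    s=state(); q=s['tool_rot']; r=R.from_quat([q[1],q[2],q[3],q[0]])
    t=R.from_matrix(np.array([[np.cos(yawx),np.sin(yawx),0],[np.sin(yawx),-np.cos(yawx),0],[0,0,-1]]))
    d=r.inv().apply(np.asarray(P)-s['tool_pos'])/0.1; w=(r.inv()*t).as_rotvec()/2
    print('tcp',s['tool_pos'].round(4),'t',s['time'],'shift',d.round(3),'turn',w.round(3),'F',s['contact_force'].round(1),'gw',round(s['gripper_width'],3),'j6',s['joint_pos'][5].round(2))
E
python3 - <<'E'
from h import *
im=cv2.cvtColor(cv2.imread('pics/top0.png'),cv2.COLOR_BGR2RGB)
hsv=cv2.cvtColor(im,cv2.COLOR_RGB2HSV)
for n,p,z in (('TL',(134.4,214.4),.17),('BL',(137.2,271.6),.17),('TR',(153.8,217),.04),('BR',(156,268.4),.04)): print(n,onplane('top',p,z))
print('blade tip',tobox(onplane('top',(250+229/4,160+357/4),.103)),'pred blade pt',box((-.083,0,.098)))
print('cap box',tobox(onplane('top',(353,226.1),.111)))
print('mug',onplane('top',(272,150),.09),'bottle',onplane('top',(374,148),.13),'screwdr',onplane('top',(348,250),.02),'mouse',onplane('top',(253,273),.03))
for z,n in((.095,'c'),): print([proj('side',box((a*.055,b*.073,.101))).round(1) for a in(-1,1) for b in (-1,1)])
g=box((-.012 if 0 else tobox(onplane('top',(353,226.1),.111))[0],-.105,0)); print(g)
go([.536,-.172,.2],np.radians(83.6))
E
```

```text
TL [0.55843624 0.33846845 0.17      ]
BL [0.42810671 0.32786335 0.17      ]
TR [0.55938398 0.33359565 0.04      ]
BR [0.4270122 0.3241171 0.04     ]
blade tip [-0.09763946 -0.00133021  0.103     ] pred blade pt [ 0.49411726 -0.06224808  0.098     ]
cap box [-0.02930525 -0.10442867  0.111     ]
mug [0.72609653 0.02580683 0.09      ] bottle [ 0.72320871 -0.2210578   0.13      ] screwdr [ 0.47634145 -0.17219351  0.02      ] mouse [0.41603459 0.07493349 0.03      ]
[array([325. , 184.9]), array([292.1, 222.2]), array([288.2, 167.8]), array([253.7, 202.1])]
[ 0.53577315 -0.17257901  0.        ]
tcp [ 0.2321 -0.5797  0.2302] t 0.1 shift [ 4.336 -2.655  0.308] turn [-0.001 -0.001 -0.539] F [ 1.3 -0.4 -0.2] gw 1.001 j6 -0.12
```

Emit:
step_arm --rows '[{"claw":-1,"x":0.5,"y":-0.3,"z":0},{"claw":-1,"x":1,"y":-0.62,"z":0},{"claw":-1,"x":1,"y":-0.62,"z":0},{"claw":-1,"x":1,"y":-0.62,"z":0,"wz":-0.1},{"claw":-1,"x":1,"y":-0.62,"z":0,"wz":-0.2},{"claw":-1,"x":1,"y":-0.62,"z":0,"wz":-0.2},{"claw":-1,"x":1,"y":-0.62,"z":0,"wz":-0.2},{"claw":-1,"x":1,"y":-0.62,"z":0,"wz":-0.2}]'

```text
schema error: expected keys claw, x, y, z, wx, wy, wz
```

```bash
python3 -c "
from h import *
go([.536,-.172,.2],np.radians(83.6))"
```

```text
tcp [ 0.2321 -0.5797  0.2302] t 0.1 shift [ 4.336 -2.655  0.308] turn [-0.001 -0.001 -0.539] F [ 1.3 -0.4 -0.2] gw 1.001 j6 -0.12
```

Emit:
step_arm --rows '[{"claw":-1,"x":0.5,"y":-0.31,"z":0,"wx":0,"wy":0,"wz":0},{"claw":-1,"x":1,"y":-0.62,"z":0,"wx":0,"wy":0,"wz":0},{"claw":-1,"x":1,"y":-0.62,"z":0,"wx":0,"wy":0,"wz":-0.08},{"claw":-1,"x":1,"y":-0.62,"z":0,"wx":0,"wy":0,"wz":-0.16},{"claw":-1,"x":1,"y":-0.62,"z":0,"wx":0,"wy":0,"wz":-0.2},{"claw":-1,"x":1,"y":-0.62,"z":0,"wx":0,"wy":0,"wz":-0.2},{"claw":-1,"x":1,"y":-0.62,"z":0,"wx":0,"wy":0,"wz":-0.2},{"claw":-1,"x":1,"y":-0.62,"z":0,"wx":0,"wy":0,"wz":-0.2}]'

```text
time: 1.1
tool_pos: [0.302, -0.4855, 0.2311]
tool_rot: [-0.0, 0.925, 0.38, 0.0]
contact_force: [-1.1, -0.1, -0.5]
gripper_width: 1.0
```

```bash
python3 -c "
from h import *
go([.536,-.172,.2],np.radians(83.6))"
```

```text
tcp [ 0.302  -0.4855  0.2311] t 1.1 shift [ 3.868 -0.583  0.312] turn [-0.   -0.   -0.34] F [-1.1 -0.1 -0.5] gw 1.0 j6 -0.35
```

Emit:
step_arm --rows '[{"claw":-1,"x":0.5,"y":-0.1,"z":0,"wx":0,"wy":0,"wz":0},{"claw":-1,"x":1,"y":-0.15,"z":0,"wx":0,"wy":0,"wz":0},{"claw":-1,"x":1,"y":-0.15,"z":0,"wx":0,"wy":0,"wz":0},{"claw":-1,"x":1,"y":-0.15,"z":0,"wx":0,"wy":0,"wz":0},{"claw":-1,"x":1,"y":-0.15,"z":0,"wx":0,"wy":0,"wz":0},{"claw":-1,"x":1,"y":-0.15,"z":0,"wx":0,"wy":0,"wz":0},{"claw":-1,"x":1,"y":-0.15,"z":0,"wx":0,"wy":0,"wz":0},{"claw":-1,"x":1,"y":-0.15,"z":0,"wx":0,"wy":0,"wz":0}]'

```text
time: 2.1
tool_pos: [0.3624, -0.4047, 0.2313]
tool_rot: [-0.0, 0.925, 0.38, -0.0]
contact_force: [-0.1, 0.1, -0.0]
gripper_width: 0.998
```

Emit:
step_arm --rows '[{"claw":-1,"x":0.5,"y":-0.1,"z":0,"wx":0,"wy":0,"wz":0},{"claw":-1,"x":1,"y":-0.15,"z":0,"wx":0,"wy":0,"wz":0},{"claw":-1,"x":1,"y":-0.15,"z":0,"wx":0,"wy":0,"wz":0},{"claw":-1,"x":1,"y":-0.15,"z":0,"wx":0,"wy":0,"wz":0},{"claw":-1,"x":1,"y":-0.15,"z":0,"wx":0,"wy":0,"wz":0},{"claw":-1,"x":1,"y":-0.15,"z":0,"wx":0,"wy":0,"wz":0},{"claw":-1,"x":1,"y":-0.15,"z":0,"wx":0,"wy":0,"wz":0},{"claw":-1,"x":1,"y":-0.15,"z":0,"wx":0,"wy":0,"wz":0}]'

```text
time: 3.1
tool_pos: [0.4229, -0.3237, 0.2313]
tool_rot: [-0.0, 0.925, 0.38, -0.0]
contact_force: [-0.1, 1.3, 0.4]
gripper_width: 0.997
```

Emit:
step_arm --rows '[{"claw":-1,"x":0.5,"y":-0.1,"z":0,"wx":0,"wy":0,"wz":0},{"claw":-1,"x":1,"y":-0.15,"z":0,"wx":0,"wy":0,"wz":0},{"claw":-1,"x":1,"y":-0.15,"z":0,"wx":0,"wy":0,"wz":-0.08},{"claw":-1,"x":1,"y":-0.15,"z":0,"wx":0,"wy":0,"wz":-0.17},{"claw":-1,"x":1,"y":-0.15,"z":0,"wx":0,"wy":0,"wz":-0.25},{"claw":-1,"x":1,"y":-0.15,"z":0,"wx":0,"wy":0,"wz":-0.34},{"claw":-1,"x":1,"y":-0.15,"z":0,"wx":0,"wy":0,"wz":-0.34},{"claw":-1,"x":1,"y":-0.15,"z":0,"wx":0,"wy":0,"wz":-0.34}]'

```text
time: 4.1
tool_pos: [0.4835, -0.2424, 0.2313]
tool_rot: [-0.0, 0.746, 0.666, -0.0]
contact_force: [-0.1, 0.0, -0.4]
gripper_width: 1.002
```

```bash
python3 -c "
from h import *
go([.536,-.172,.2],np.radians(83.6))"
```

```text
tcp [ 0.4835 -0.2424  0.2313] t 4.1 shift [0.759 0.443 0.313] turn [-0.  0. -0.] F [-0.1  0.  -0.4] gw 1.002 j6 -0.49
```

Emit:
step_arm --rows '[{"claw":-1,"x":0.5,"y":0.3,"z":0.1,"wx":0,"wy":0,"wz":0},{"claw":-1,"x":0.76,"y":0.44,"z":0.2,"wx":0,"wy":0,"wz":0},{"claw":-1,"x":0.76,"y":0.44,"z":0.3,"wx":0,"wy":0,"wz":0},{"claw":-1,"x":0.76,"y":0.44,"z":0.5,"wx":0,"wy":0,"wz":0},{"claw":-1,"x":0.76,"y":0.44,"z":0.8,"wx":0,"wy":0,"wz":0},{"claw":-1,"x":0.76,"y":0.44,"z":0.9,"wx":0,"wy":0,"wz":0},{"claw":-1,"x":0.76,"y":0.44,"z":0.9,"wx":0,"wy":0,"wz":0},{"claw":-1,"x":0.76,"y":0.44,"z":0.9,"wx":0,"wy":0,"wz":0}]'

```text
time: 5.1
tool_pos: [0.5361, -0.1723, 0.1425]
tool_rot: [0.001, 0.745, 0.667, 0.0]
contact_force: [0.7, -0.0, 0.5]
gripper_width: 0.999
```

```bash
python3 -c "
from h import *
go([.5355,-.172,.079],np.radians(83.6))
for n in('side','top'):
  save(grab_frame(n),n+'1.png',(230,100,390,260),4)"
```

```text
tcp [ 0.5361 -0.1723  0.1425] t 5.1 shift [ 0.003 -0.008  0.635] turn [0.001 0.    0.001] F [ 0.7 -0.   0.5] gw 0.999 j6 -0.33
```

View pics/side1.png

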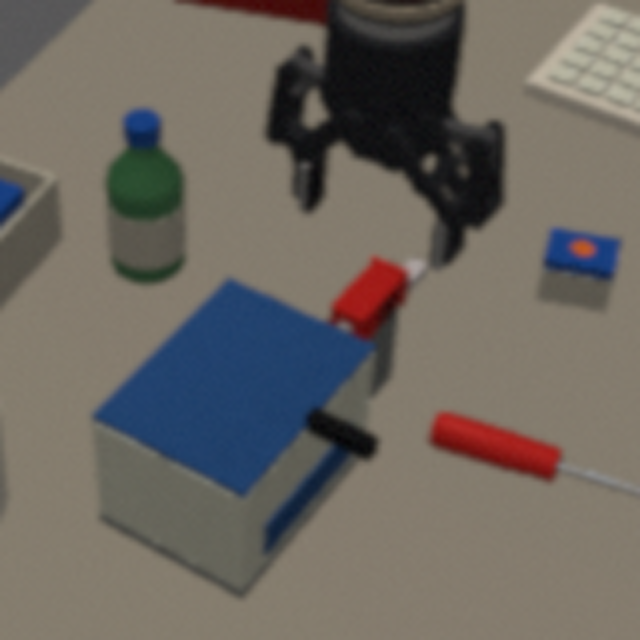

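View pics/top1.png

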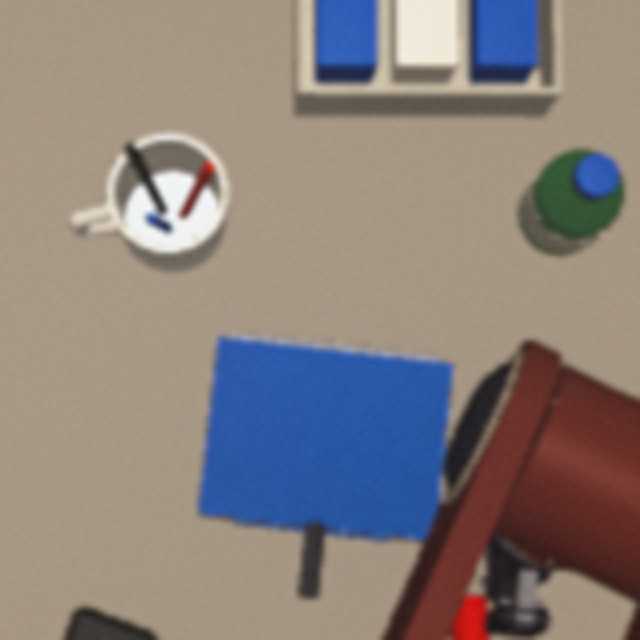

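The fingers straddle the cap, at about (372,297) in the side crop. I'll lower and close on it.

Emit:
step_arm --rows '[{"claw":-1,"x":0,"y":0,"z":0.3,"wx":0,"wy":0,"wz":0},{"claw":-1,"x":0,"y":0,"z":0.6,"wx":0,"wy":0,"wz":0},{"claw":-1,"x":0,"y":0,"z":0.63,"wx":0,"wy":0,"wz":0},{"claw":1,"x":0,"y":0,"z":0.63,"wx":0,"wy":0,"wz":0},{"claw":1,"x":0,"y":0,"z":0.63,"wx":0,"wy":0,"wz":0},{"claw":1,"x":0,"y":0,"z":0.63,"wx":0,"wy":0,"wz":0},{"claw":1,"x":0,"y":0,"z":0.63,"wx":0,"wy":0,"wz":0},{"claw":1,"x":0,"y":0,"z":0.63,"wx":0,"wy":0,"wz":0}]'

```text
time: 6.2
tool_pos: [0.5368, -0.172, 0.0798]
tool_rot: [0.001, 0.745, 0.667, 0.001]
contact_force: [2.1, -0.8, 3.6]
gripper_width: 0.294
```

Emit:
step_arm --rows '[{"claw":1,"x":-0.05,"y":0,"z":0,"wx":0,"wy":0,"wz":0},{"claw":1,"x":-0.1,"y":0,"z":0,"wx":0,"wy":0,"wz":0},{"claw":1,"x":-0.16,"y":0,"z":0,"wx":0,"wy":0,"wz":0},{"claw":1,"x":-0.22,"y":0,"z":0,"wx":0,"wy":0,"wz":0},{"claw":1,"x":-0.27,"y":0,"z":0,"wx":0,"wy":0,"wz":0},{"claw":1,"x":-0.28,"y":0,"z":0,"wx":0,"wy":0,"wz":0},{"claw":1,"x":-0.28,"y":0,"z":0,"wx":0,"wy":0,"wz":0},{"claw":1,"x":-0.28,"y":0,"z":0,"wx":0,"wy":0,"wz":0}]'

```text
time: 7.2
tool_pos: [0.5338, -0.1991, 0.0798]
tool_rot: [0.001, 0.745, 0.667, 0.001]
contact_force: [1.3, 3.3, 6.9]
gripper_width: 0.295
```

```bash
python3 -c "
from h import *
go([.5355,-.172,.079],np.radians(83.6))
save(grab_frame('side'),'side2.png',(260,120,380,240),5)"
```

```text
tcp [ 0.5338 -0.1991  0.0798] t 7.2 shift [ 0.271 -0.013  0.008] turn [ 0.001 -0.001  0.001] F [1.3 3.3 6.9] gw 0.295 j6 -0.38
```

View pics/side2.png

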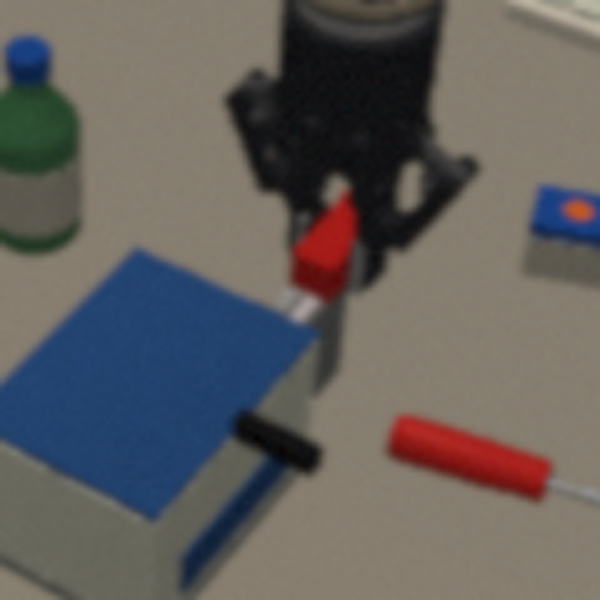

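The cap is off and the steel stub is exposed at (300,300) in the crop. I'll release and lift.

Emit:
step_arm --rows '[{"claw":-1,"x":0,"y":0,"z":0,"wx":0,"wy":0,"wz":0},{"claw":-1,"x":0,"y":0,"z":0,"wx":0,"wy":0,"wz":0},{"claw":-1,"x":0,"y":0,"z":0,"wx":0,"wy":0,"wz":0},{"claw":-1,"x":0,"y":0,"z":-0.3,"wx":0,"wy":0,"wz":0},{"claw":-1,"x":0,"y":0,"z":-0.8,"wx":0,"wy":0,"wz":0},{"claw":-1,"x":0,"y":0,"z":-0.9,"wx":0,"wy":0,"wz":-0.08},{"claw":-1,"x":0,"y":0,"z":-0.9,"wx":0,"wy":0,"wz":-0.17},{"claw":-1,"x":0,"y":0,"z":-0.9,"wx":0,"wy":0,"wz":-0.17}]'

```text
time: 8.25
tool_pos: [0.5323, -0.1995, 0.1681]
tool_rot: [-0.0, 0.622, 0.783, -0.0]
contact_force: [0.3, 0.4, -0.4]
gripper_width: 1.002
```

```bash
python3 -c "
from h import *
b=box((-.083,-.001,.079)); print(b)
go(b,np.radians(173.6))"
```

```text
[ 0.49400579 -0.06324185  0.079     ]
tcp [ 0.5323 -0.1995  0.1681] t 8.25 shift [ 1.414 -0.065  0.892] turn [-0.    -0.    -0.616] F [ 0.3  0.4 -0.4] gw 1.002 j6 -0.72
```

Emit:
step_arm --rows '[{"claw":-1,"x":0.5,"y":0,"z":0,"wx":0,"wy":0,"wz":-0.08},{"claw":-1,"x":1,"y":-0.06,"z":0,"wx":0,"wy":0,"wz":-0.17},{"claw":-1,"x":1,"y":-0.06,"z":0,"wx":0,"wy":0,"wz":-0.26},{"claw":-1,"x":1,"y":-0.06,"z":0,"wx":0,"wy":0,"wz":-0.35},{"claw":-1,"x":1,"y":-0.06,"z":0,"wx":0,"wy":0,"wz":-0.44},{"claw":-1,"x":1,"y":-0.06,"z":0,"wx":0,"wy":0,"wz":-0.53},{"claw":-1,"x":1,"y":-0.06,"z":0,"wx":0,"wy":0,"wz":-0.616},{"claw":-1,"x":1,"y":-0.06,"z":0,"wx":0,"wy":0,"wz":-0.616}]'

```text
time: 9.25
tool_pos: [0.5035, -0.1034, 0.1677]
tool_rot: [-0.001, 0.057, 0.998, 0.0]
contact_force: [-0.1, 0.1, 0.5]
gripper_width: 1.002
```

```bash
python3 -c "
from h import *
b=box((-.083,-.001,.079)); print(b)
go(b,np.radians(173.6))"
```

```text
[ 0.49400579 -0.06324185  0.079     ]
tcp [ 0.5035 -0.1034  0.1677] t 9.25 shift [0.139 0.388 0.887] turn [ 0.    -0.001 -0.001] F [-0.1  0.1  0.5] gw 1.002 j6 -1.8
```

Emit:
step_arm --rows '[{"claw":-1,"x":0.14,"y":0.38,"z":0,"wx":0,"wy":0,"wz":0},{"claw":-1,"x":0.14,"y":0.38,"z":0.2,"wx":0,"wy":0,"wz":0},{"claw":-0.5,"x":0.14,"y":0.38,"z":0.5,"wx":0,"wy":0,"wz":0},{"claw":-0.5,"x":0.14,"y":0.38,"z":0.8,"wx":0,"wy":0,"wz":0},{"claw":-0.3,"x":0.14,"y":0.38,"z":0.88,"wx":0,"wy":0,"wz":0},{"claw":0,"x":0.14,"y":0.38,"z":0.88,"wx":0,"wy":0,"wz":0},{"claw":0,"x":0.14,"y":0.38,"z":0.88,"wx":0,"wy":0,"wz":0},{"claw":0,"x":0.14,"y":0.38,"z":0.88,"wx":0,"wy":0,"wz":0}]'

```text
time: 10.25
tool_pos: [0.495, -0.0645, 0.0817]
tool_rot: [0.001, 0.055, 0.999, -0.0]
contact_force: [-1.3, -0.1, 0.6]
gripper_width: 0.497
```

```bash
python3 -c "
from h import *
b=box((-.083,-.001,.079)); print(b)
go(b,np.radians(173.6))
save(grab_frame('side'),'side3.png',(230,120,380,270),4)"
```

```text
[ 0.49400579 -0.06324185  0.079     ]
tcp [ 0.495  -0.0645  0.0817] t 10.25 shift [0.012 0.011 0.027] turn [-0.     0.001  0.001] F [-1.3 -0.1  0.6] gw 0.497 j6 -1.74
```

View pics/side3.png

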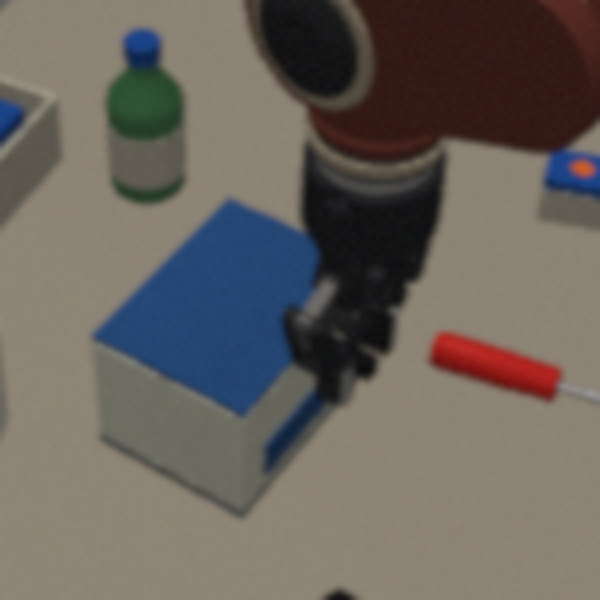

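The fingers bracket the blade (at about (340,350) in the crop). I'll close.

Emit:
step_arm --rows '[{"claw":0.4,"x":0.01,"y":0.01,"z":0.02,"wx":0,"wy":0,"wz":0},{"claw":1,"x":0.01,"y":0.01,"z":0.02,"wx":0,"wy":0,"wz":0},{"claw":1,"x":0.01,"y":0.01,"z":0.02,"wx":0,"wy":0,"wz":0},{"claw":1,"x":0.01,"y":0.01,"z":0.02,"wx":0,"wy":0,"wz":0},{"claw":1,"x":0.01,"y":0.01,"z":0.02,"wx":0,"wy":0,"wz":0},{"claw":1,"x":0.01,"y":0.01,"z":0.02,"wx":0,"wy":0,"wz":0},{"claw":1,"x":0.01,"y":0.01,"z":0.02,"wx":0,"wy":0,"wz":0},{"claw":1,"x":0.01,"y":0.01,"z":0.02,"wx":0,"wy":0,"wz":0}]'

```text
time: 11.3
tool_pos: [0.4932, -0.0616, 0.0784]
tool_rot: [-0.0, 0.055, 0.999, 0.002]
contact_force: [-0.4, 7.2, 1.4]
gripper_width: 0.127
```

```bash
python3 -c "
from h import *
s=state(); p=s['tool_pos']; print(p,s['contact_force'],s['gripper_width'],tobox(p))
# arc: blade radius; grasp point 19 above TCP
r=.138; th0=np.arctan2(.003,.138)
for th in np.arange(0,2.15,.1): 
  d=[-r*np.cos(th+th0)+r*np.cos(th0), r*np.sin(th+th0)-r*np.sin(th0)]
  print(round(th,2),'toolx',round(-d[0]*10,2),'toolz',round(-d[1]*10,2))
"
```

```text
[ 0.49315074 -0.06156762  0.07836504] [-0.36194489  7.23418138  1.35616428] 0.1265038702616885 [-0.08403635  0.00056848  0.07836504]
0.0 toolx -0.0 toolz -0.0
0.1 toolx -0.01 toolz -0.14
0.2 toolx -0.03 toolz -0.27
0.3 toolx -0.07 toolz -0.41
0.4 toolx -0.12 toolz -0.53
0.5 toolx -0.18 toolz -0.66
0.6 toolx -0.26 toolz -0.77
0.7 toolx -0.34 toolz -0.88
0.8 toolx -0.44 toolz -0.98
0.9 toolx -0.55 toolz -1.07
1.0 toolx -0.66 toolz -1.15
1.1 toolx -0.78 toolz -1.21
1.2 toolx -0.91 toolz -1.27
1.3 toolx -1.04 toolz -1.31
1.4 toolx -1.17 toolz -1.33
1.5 toolx -1.31 toolz -1.35
1.6 toolx -1.45 toolz -1.35
1.7 toolx -1.59 toolz -1.33
1.8 toolx -1.72 toolz -1.31
1.9 toolx -1.85 toolz -1.27
2.0 toolx -1.98 toolz -1.21
2.1 toolx -2.1 toolz -1.15
```

Emit:
step_arm --rows '[{"claw":1,"x":-0.01,"y":0,"z":-0.14,"wx":0,"wy":0,"wz":0},{"claw":1,"x":-0.03,"y":0,"z":-0.27,"wx":0,"wy":0,"wz":0},{"claw":1,"x":-0.07,"y":0,"z":-0.41,"wx":0,"wy":0,"wz":0},{"claw":1,"x":-0.12,"y":0,"z":-0.53,"wx":0,"wy":0,"wz":0},{"claw":1,"x":-0.18,"y":0,"z":-0.66,"wx":0,"wy":0,"wz":0},{"claw":1,"x":-0.26,"y":0,"z":-0.77,"wx":0,"wy":0,"wz":0},{"claw":1,"x":-0.34,"y":0,"z":-0.88,"wx":0,"wy":0,"wz":0},{"claw":1,"x":-0.44,"y":0,"z":-0.98,"wx":0,"wy":0,"wz":0}]'

```text
time: 12.3
tool_pos: [0.5343, -0.0661, 0.1743]
tool_rot: [-0.004, 0.054, 0.999, 0.002]
contact_force: [-2.9, 5.4, -3.0]
gripper_width: 0.123
```

```bash
python3 -c "
from h import *
s=state(); p=s['tool_pos']; print(p,s['contact_force'],s['gripper_width'],tobox(p))
save(grab_frame('side'),'side4.png',(200,60,400,260),3)"
```

```text
[ 0.53427087 -0.06613828  0.17433303] [-2.86156354  5.37850821 -3.03075366] 0.12285969304560745 [-0.042663    0.00060992  0.17433303]
```

View pics/side4.png

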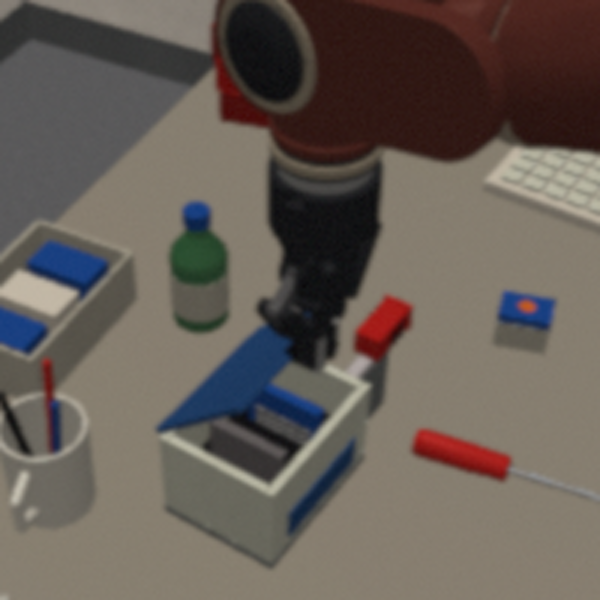

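The flap is rising in the grip. The blue filter plate is in the -y slot at (288,405) and the grey blank is in the +y slot. I'll continue the arc.

Emit:
step_arm --rows '[{"claw":1,"x":-0.11,"y":0,"z":-0.09,"wx":0,"wy":0,"wz":0},{"claw":1,"x":-0.22,"y":0,"z":-0.17,"wx":0,"wy":0,"wz":0},{"claw":1,"x":-0.34,"y":0,"z":-0.23,"wx":0,"wy":0,"wz":0},{"claw":1,"x":-0.47,"y":0,"z":-0.29,"wx":0,"wy":0,"wz":0},{"claw":1,"x":-0.6,"y":0,"z":-0.33,"wx":0,"wy":0,"wz":0},{"claw":1,"x":-0.73,"y":0,"z":-0.35,"wx":0,"wy":0,"wz":0},{"claw":1,"x":-0.87,"y":0,"z":-0.37,"wx":0,"wy":0,"wz":0},{"claw":1,"x":-0.99,"y":0,"z":-0.37,"wx":0,"wy":0,"wz":0}]'

```text
time: 13.35
tool_pos: [0.6343, -0.0773, 0.2133]
tool_rot: [-0.003, 0.054, 0.999, 0.001]
contact_force: [-2.2, 4.8, 0.8]
gripper_width: 0.129
```

```bash
python3 -c "
from h import *
s=state(); p=s['tool_pos']; print(p,s['contact_force'],s['gripper_width'],tobox(p))
save(grab_frame('side'),'side5.png',(200,60,400,260),3)"
```

```text
[ 0.634273   -0.07731624  0.2132901 ] [-2.23928711  4.75672938  0.82968605] 0.12875076335304525 [0.0579619  0.00064876 0.2132901 ]
```

View pics/side5.png

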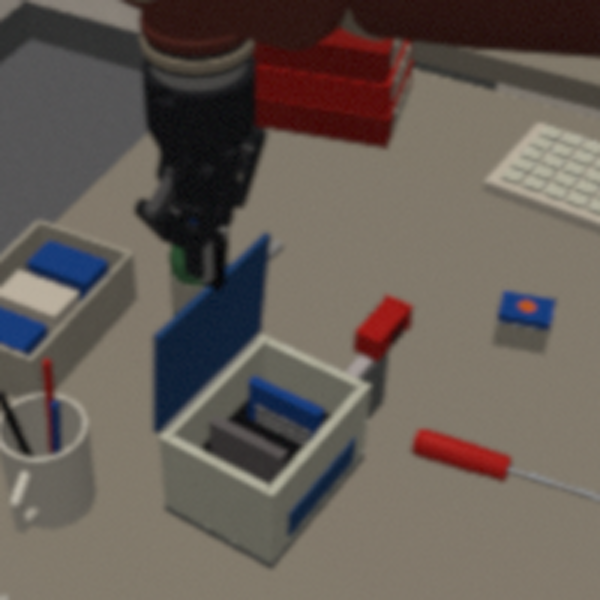

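Flap about upright. Continuing to about 2.0 rad, then release.

Emit:
step_arm --rows '[{"claw":1,"x":-0.07,"y":0,"z":0.01,"wx":0,"wy":0,"wz":0},{"claw":1,"x":-0.15,"y":0,"z":0.02,"wx":0,"wy":0,"wz":0},{"claw":1,"x":-0.22,"y":0,"z":0.03,"wx":0,"wy":0,"wz":0},{"claw":1,"x":-0.29,"y":0,"z":0.05,"wx":0,"wy":0,"wz":0},{"claw":1,"x":-0.36,"y":0,"z":0.07,"wx":0,"wy":0,"wz":0},{"claw":1,"x":-0.42,"y":0,"z":0.09,"wx":0,"wy":0,"wz":0},{"claw":1,"x":-0.48,"y":0,"z":0.11,"wx":0,"wy":0,"wz":0},{"claw":1,"x":-0.54,"y":0,"z":0.14,"wx":0,"wy":0,"wz":0}]'

```text
time: 14.4
tool_pos: [0.689, -0.0835, 0.2009]
tool_rot: [-0.001, 0.054, 0.999, 0.001]
contact_force: [-2.0, 5.4, 3.3]
gripper_width: 0.127
```

Emit:
step_arm --rows '[{"claw":-0.2,"x":0,"y":0,"z":0,"wx":0,"wy":0,"wz":0},{"claw":-0.2,"x":0,"y":0,"z":0,"wx":0,"wy":0,"wz":0},{"claw":-0.2,"x":0,"y":0,"z":0,"wx":0,"wy":0,"wz":0},{"claw":-0.2,"x":0,"y":0,"z":-0.2,"wx":0,"wy":0,"wz":0},{"claw":-0.2,"x":0,"y":0,"z":-0.5,"wx":0,"wy":0,"wz":0},{"claw":-0.2,"x":0.2,"y":0,"z":-0.6,"wx":0,"wy":0,"wz":0},{"claw":0,"x":0.6,"y":0,"z":-0.6,"wx":0,"wy":0,"wz":0},{"claw":0.2,"x":1,"y":0,"z":-0.6,"wx":0,"wy":0,"wz":0}]'

```text
time: 15.4
tool_pos: [0.5892, -0.0738, 0.2616]
tool_rot: [0.001, 0.054, 0.999, -0.0]
contact_force: [-0.8, 0.5, 0.9]
gripper_width: 0.402
```

```bash
python3 -c "
from h import *
s=state(); p=s['tool_pos']; print(p,s['contact_force'],s['gripper_width'],tobox(p))
save(grab_frame('side'),'side6.png',(200,60,400,260),3)
t=grab_frame('top');save(t,'top6.png',(250,100,410,260),4)"
```

```text
[ 0.58917294 -0.07375008  0.26159518] [-0.75528821  0.50498939  0.8999038 ] 0.40156176925329234 [ 0.0127454  -0.00083456  0.26159518]
```

View pics/side6.png

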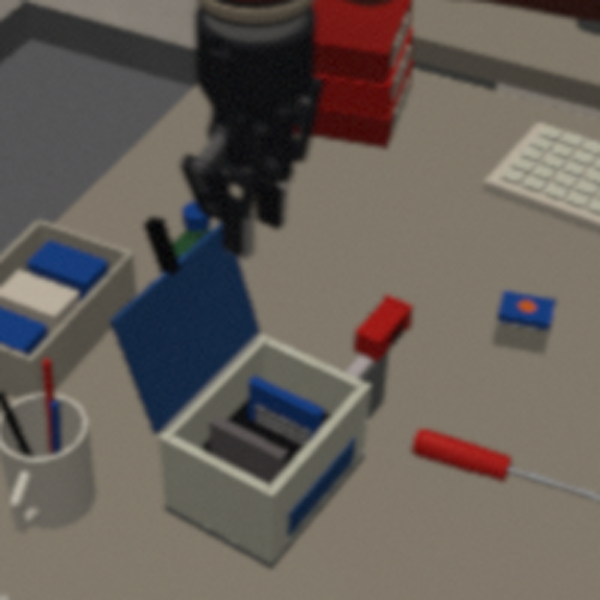

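View pics/top6.png

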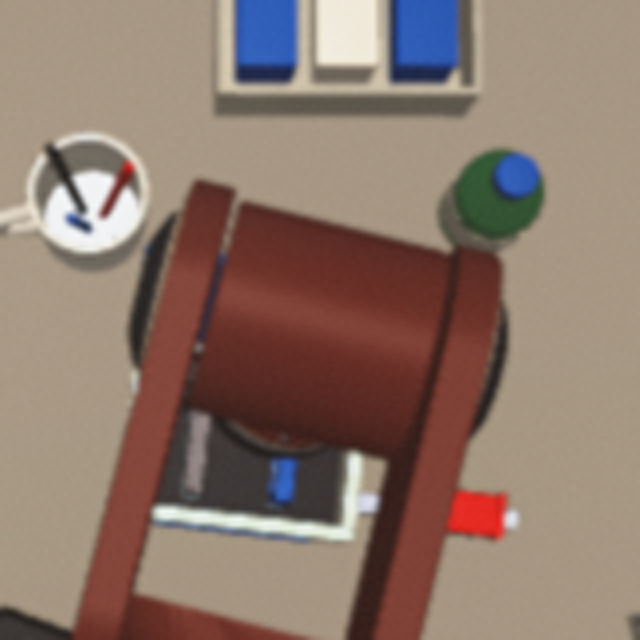

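The flap stays well open. The filter plate's front end shows at (285,500) in the top crop. I'll check it against the prediction.

```bash
python3 -c "
from h import *
for v in (-.033,-.023):
  q=proj('top',box((-.035,v,.088))); print('top crop',(q-[250,100])*4)
for u in (-.035,.035):
  q=proj('side',box((u,-.028,.088))); print('side crop',(q-[200,60])*3)
g=box((0,-.028,.057)); print(g); go(g+[0,0,.13],np.radians(173.6))"
```

```text
top crop [290.20489844 501.32799627]
top crop [274.10129954 499.44828751]
side crop [324.5515097  408.30306753]
side crop [253.95052049 374.05644661]
[ 0.57347887 -0.0993255   0.057     ]
tcp [ 0.5873 -0.0732  0.2607] t 15.5 shift [ 0.109 -0.274  0.737] turn [-0.     0.     0.001] F [ 0.7 -0.7  0.1] gw 0.396 j6 -1.71
```

Emit:
step_arm --rows '[{"claw":0.4,"x":0.11,"y":-0.28,"z":0,"wx":0,"wy":0,"wz":0},{"claw":0.4,"x":0.11,"y":-0.28,"z":0.2,"wx":0,"wy":0,"wz":0},{"claw":0.4,"x":0.11,"y":-0.28,"z":0.6,"wx":0,"wy":0,"wz":0},{"claw":0.4,"x":0.11,"y":-0.28,"z":0.9,"wx":0,"wy":0,"wz":0},{"claw":0.4,"x":0.11,"y":-0.28,"z":1,"wx":0,"wy":0,"wz":0},{"claw":0.4,"x":0.11,"y":-0.28,"z":1,"wx":0,"wy":0,"wz":0},{"claw":0.4,"x":0.11,"y":-0.28,"z":1,"wx":0,"wy":0,"wz":0},{"claw":0.4,"x":0.11,"y":-0.28,"z":1,"wx":0,"wy":0,"wz":0}]'

```text
time: 16.5
tool_pos: [0.5767, -0.1005, 0.1611]
tool_rot: [0.001, 0.054, 0.999, -0.0]
contact_force: [-0.1, -1.3, -0.2]
gripper_width: 0.303
```

```bash
python3 -c "
from h import *
g=box((0,-.029,.057)); go(g,np.radians(173.6))
save(grab_frame('side'),'side7.png',(220,80,360,220),4)
t=grab_frame('top');save(t,'top7.png',(250,150,370,270),5)"
```

```text
tcp [ 0.5767 -0.1005  0.1611] t 16.5 shift [ 3.600e-02 -1.000e-03  1.041e+00] turn [-0.     0.001  0.001] F [-0.1 -1.3 -0.2] gw 0.303 j6 -1.76
```

View pics/side7.png

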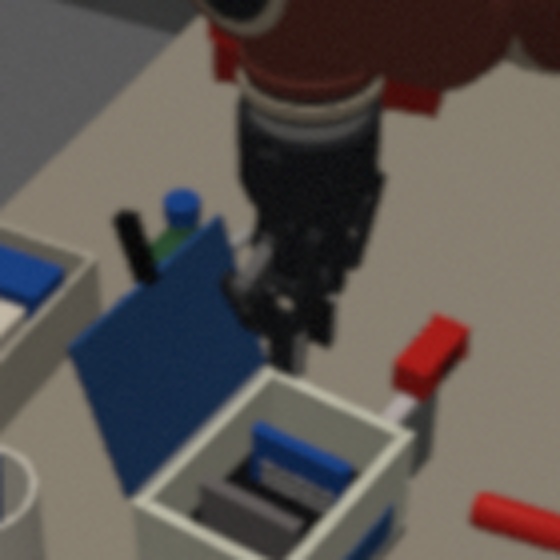

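View pics/top7.png

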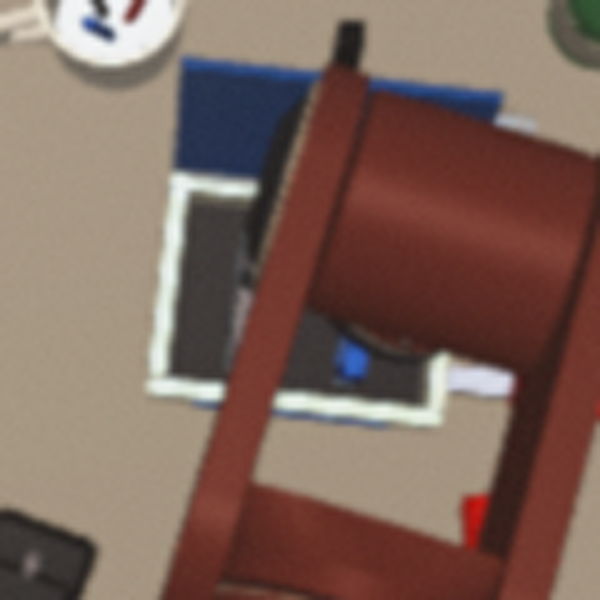

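Emit:
step_arm --rows '[{"claw":0.4,"x":0.03,"y":0,"z":0.3,"wx":0,"wy":0,"wz":0},{"claw":0.4,"x":0.03,"y":0,"z":0.5,"wx":0,"wy":0,"wz":0},{"claw":0.4,"x":0.03,"y":0,"z":0.65,"wx":0,"wy":0,"wz":0},{"claw":0.4,"x":0.03,"y":0,"z":0.8,"wx":0,"wy":0,"wz":0},{"claw":0.4,"x":0.03,"y":0,"z":0.9,"wx":0,"wy":0,"wz":0},{"claw":0.4,"x":0.03,"y":0,"z":1,"wx":0,"wy":0,"wz":0},{"claw":0.4,"x":0.03,"y":0,"z":1,"wx":0,"wy":0,"wz":0},{"claw":0.4,"x":0.03,"y":0,"z":1,"wx":0,"wy":0,"wz":0}]'

```text
time: 17.6
tool_pos: [0.5731, -0.1, 0.0598]
tool_rot: [0.0, 0.054, 0.999, -0.0]
contact_force: [0.4, -0.6, -0.3]
gripper_width: 0.295
```

```bash
python3 -c "
from h import *
g=box((0,-.029,.057)); go(g,np.radians(173.6))
save(grab_frame('side'),'side8.png',(220,100,360,240),4)"
```

```text
tcp [ 0.5731 -0.1     0.0598] t 17.6 shift [-0.003 -0.003  0.028] turn [-0.     0.     0.001] F [ 0.4 -0.6 -0.3] gw 0.295 j6 -1.76
```

View pics/side8.png

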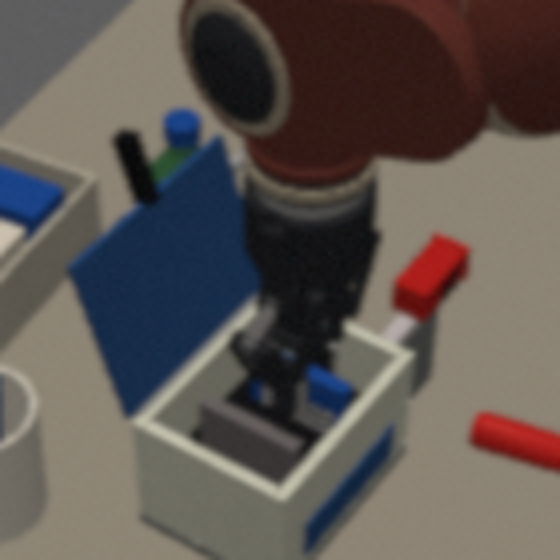

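The fingers straddle the blue plate with no contact force. I'll close on it.

Emit:
step_arm --rows '[{"claw":0.4,"x":0,"y":0,"z":0.03,"wx":0,"wy":0,"wz":0},{"claw":1,"x":0,"y":0,"z":0.03,"wx":0,"wy":0,"wz":0},{"claw":1,"x":0,"y":0,"z":0.03,"wx":0,"wy":0,"wz":0},{"claw":1,"x":0,"y":0,"z":0.03,"wx":0,"wy":0,"wz":0},{"claw":1,"x":0,"y":0,"z":0.03,"wx":0,"wy":0,"wz":0},{"claw":1,"x":0,"y":0,"z":0.03,"wx":0,"wy":0,"wz":0},{"claw":1,"x":0,"y":0,"z":0.03,"wx":0,"wy":0,"wz":0},{"claw":1,"x":0,"y":0,"z":0.03,"wx":0,"wy":0,"wz":0}]'

```text
time: 18.65
tool_pos: [0.5726, -0.0999, 0.0563]
tool_rot: [-0.0, 0.054, 0.999, 0.0]
contact_force: [-0.5, -0.4, -0.3]
gripper_width: 0.103
```

Emit:
step_arm --rows '[{"claw":1,"x":0,"y":0,"z":-0.1,"wx":0,"wy":0,"wz":0},{"claw":1,"x":0,"y":0,"z":-0.2,"wx":0,"wy":0,"wz":0},{"claw":1,"x":0,"y":0,"z":-0.3,"wx":0,"wy":0,"wz":0},{"claw":1,"x":0,"y":0,"z":-0.45,"wx":0,"wy":0,"wz":0},{"claw":1,"x":0,"y":0,"z":-0.6,"wx":0,"wy":0,"wz":0},{"claw":1,"x":0,"y":0,"z":-0.8,"wx":0,"wy":0,"wz":0},{"claw":1,"x":0,"y":0,"z":-1,"wx":0,"wy":0,"wz":0},{"claw":1,"x":0,"y":0,"z":-1,"wx":0,"wy":0,"wz":0}]'

```text
time: 19.65
tool_pos: [0.5743, -0.1004, 0.1595]
tool_rot: [0.003, 0.054, 0.999, -0.001]
contact_force: [0.1, -0.7, -2.2]
gripper_width: 0.106
```

Emit:
step_arm --rows '[{"claw":1,"x":0,"y":0,"z":-0.1,"wx":0,"wy":0,"wz":0},{"claw":1,"x":0,"y":0,"z":-0.2,"wx":0,"wy":0,"wz":0},{"claw":1,"x":0,"y":0,"z":-0.3,"wx":0,"wy":0,"wz":0},{"claw":1,"x":0,"y":0,"z":-0.4,"wx":0,"wy":0,"wz":0},{"claw":1,"x":0,"y":0,"z":-0.4,"wx":0,"wy":0,"wz":0},{"claw":1,"x":0,"y":0,"z":-0.4,"wx":0,"wy":0,"wz":0},{"claw":1,"x":0,"y":0,"z":-0.4,"wx":0,"wy":0,"wz":0},{"claw":1,"x":0,"y":0,"z":-0.4,"wx":0,"wy":0,"wz":0}]'

```text
time: 20.65
tool_pos: [0.5724, -0.0999, 0.1958]
tool_rot: [-0.0, 0.054, 0.999, 0.0]
contact_force: [0.0, 1.2, -0.2]
gripper_width: 0.106
```

```bash
python3 -c "
from h import *
go([.501,.231,.196],np.radians(184.4))
save(grab_frame('side'),'side9.png',(200,80,360,240),4)"
```

```text
tcp [ 0.5724 -0.0999  0.1958] t 20.65 shift [ 1.069e+00  3.211e+00 -1.000e-03] turn [ 0.    -0.    -0.093] F [ 0.   1.2 -0.2] gw 0.106 j6 -1.76
```

View pics/side9.png

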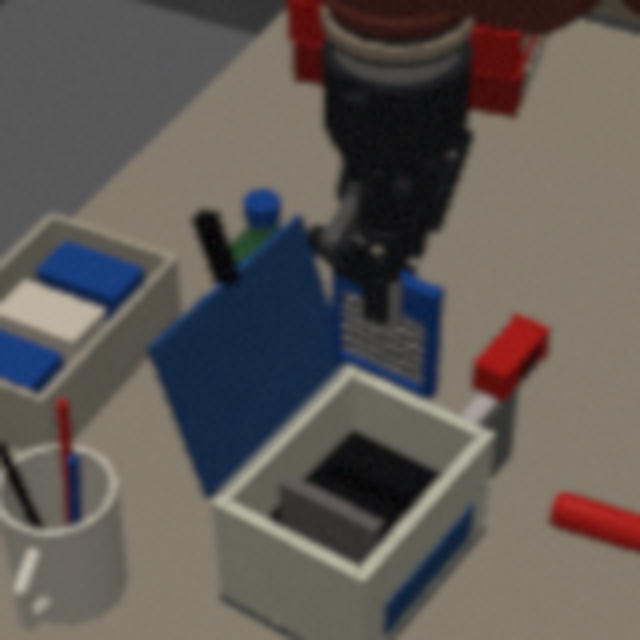

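The filter plate is clear of the box at (390,330) in the crop, and the blank is still in its slot. Moving to the panel now.

Emit:
step_arm --rows '[{"claw":1,"x":0.05,"y":0.15,"z":0,"wx":0,"wy":0,"wz":0},{"claw":1,"x":0.1,"y":0.35,"z":0,"wx":0,"wy":0,"wz":0},{"claw":1,"x":0.2,"y":0.6,"z":0,"wx":0,"wy":0,"wz":0},{"claw":1,"x":0.28,"y":0.8,"z":0,"wx":0,"wy":0,"wz":0},{"claw":1,"x":0.35,"y":1,"z":0,"wx":0,"wy":0,"wz":0},{"claw":1,"x":0.35,"y":1,"z":0,"wx":0,"wy":0,"wz":0},{"claw":1,"x":0.35,"y":1,"z":0,"wx":0,"wy":0,"wz":0},{"claw":1,"x":0.35,"y":1,"z":0,"wx":0,"wy":0,"wz":0}]'

```text
time: 21.7
tool_pos: [0.5489, 0.0027, 0.1963]
tool_rot: [0.0, 0.055, 0.998, -0.0]
contact_force: [0.8, 0.2, -0.7]
gripper_width: 0.107
```

Emit:
step_arm --rows '[{"claw":1,"x":0.05,"y":0.15,"z":0,"wx":0,"wy":0,"wz":0},{"claw":1,"x":0.1,"y":0.35,"z":0,"wx":0,"wy":0,"wz":0},{"claw":1,"x":0.2,"y":0.6,"z":0,"wx":0,"wy":0,"wz":0},{"claw":1,"x":0.28,"y":0.8,"z":0,"wx":0,"wy":0,"wz":0},{"claw":1,"x":0.35,"y":1,"z":0,"wx":0,"wy":0,"wz":0},{"claw":1,"x":0.35,"y":1,"z":0,"wx":0,"wy":0,"wz":0},{"claw":1,"x":0.35,"y":1,"z":0,"wx":0,"wy":0,"wz":0},{"claw":1,"x":0.35,"y":1,"z":0,"wx":0,"wy":0,"wz":0}]'

```text
time: 22.7
tool_pos: [0.5249, 0.1062, 0.1963]
tool_rot: [0.0, 0.055, 0.999, -0.0]
contact_force: [1.1, 0.5, -1.8]
gripper_width: 0.105
```

```bash
python3 -c "
from h import *
go([.501,.231,.115],np.radians(184.4))"
```

```text
tcp [0.5249 0.1062 0.1963] t 22.7 shift [0.374 1.215 0.813] turn [-0.     0.    -0.093] F [ 1.1  0.5 -1.8] gw 0.105 j6 -1.4
```

Emit:
step_arm --rows '[{"claw":1,"x":0.1,"y":0.15,"z":0,"wx":0,"wy":0,"wz":-0.02},{"claw":1,"x":0.15,"y":0.35,"z":0,"wx":0,"wy":0,"wz":-0.05},{"claw":1,"x":0.25,"y":0.55,"z":0,"wx":0,"wy":0,"wz":-0.07},{"claw":1,"x":0.3,"y":0.75,"z":0,"wx":0,"wy":0,"wz":-0.093},{"claw":1,"x":0.37,"y":0.9,"z":0,"wx":0,"wy":0,"wz":-0.093},{"claw":1,"x":0.37,"y":0.9,"z":0.1,"wx":0,"wy":0,"wz":-0.093},{"claw":1,"x":0.37,"y":0.9,"z":0.2,"wx":0,"wy":0,"wz":-0.093},{"claw":1,"x":0.37,"y":0.9,"z":0.2,"wx":0,"wy":0,"wz":-0.093}]'

```text
time: 23.7
tool_pos: [0.4969, 0.1991, 0.1743]
tool_rot: [-0.002, -0.038, 0.999, -0.0]
contact_force: [-0.1, -0.4, -0.9]
gripper_width: 0.111
```

```bash
python3 -c "
from h import *
go([.501,.231,.115],np.radians(184.4))"
```

```text
tcp [0.4969 0.1991 0.1743] t 23.7 shift [-0.067  0.315  0.593] turn [-0.    -0.002 -0.   ] F [-0.1 -0.4 -0.9] gw 0.111 j6 -1.4
```

Emit:
step_arm --rows '[{"claw":1,"x":-0.02,"y":0.1,"z":0.1,"wx":0,"wy":0,"wz":0},{"claw":1,"x":-0.05,"y":0.2,"z":0.25,"wx":0,"wy":0,"wz":0},{"claw":1,"x":-0.07,"y":0.31,"z":0.4,"wx":0,"wy":0,"wz":0},{"claw":1,"x":-0.07,"y":0.31,"z":0.5,"wx":0,"wy":0,"wz":0},{"claw":1,"x":-0.07,"y":0.31,"z":0.57,"wx":0,"wy":0,"wz":0},{"claw":1,"x":-0.07,"y":0.31,"z":0.57,"wx":0,"wy":0,"wz":0},{"claw":1,"x":-0.07,"y":0.31,"z":0.57,"wx":0,"wy":0,"wz":0},{"claw":1,"x":-0.07,"y":0.31,"z":0.57,"wx":0,"wy":0,"wz":0}]'

```text
time: 24.7
tool_pos: [0.5029, 0.2314, 0.1201]
tool_rot: [0.001, -0.038, 0.999, 0.0]
contact_force: [-1.1, -0.1, -0.3]
gripper_width: 0.104
```

```bash
python3 -c "
from h import *
go([.501,.231,.115],np.radians(184.4))
save(grab_frame('side'),'side10.png')
save(grab_frame('top'),'top10.png')"
```

```text
tcp [0.5029 0.2314 0.1201] t 24.7 shift [ 0.019 -0.003  0.051] turn [0.    0.001 0.   ] F [-1.1 -0.1 -0.3] gw 0.104 j6 -1.35
```

View pics/side10.png

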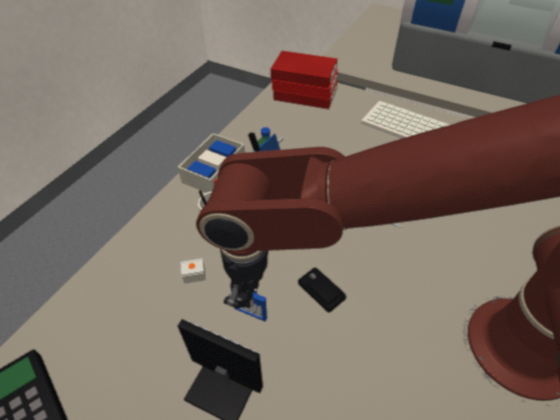

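View pics/top10.png

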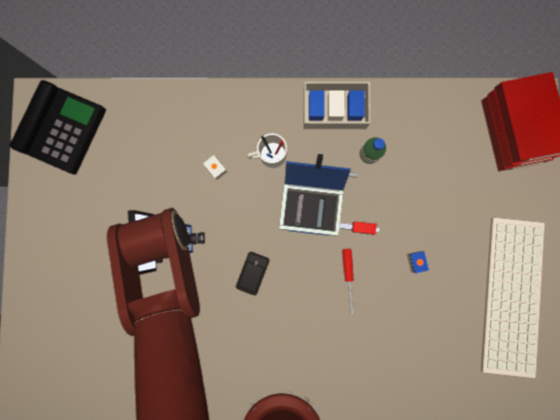

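The plate hangs in front of the panel at (252,303) in the side view. In the top view the blank is in its slot and the flap and cap are as I left them. I'll settle and check the plate pose.

Emit:
step_arm --rows '[{"claw":1,"x":0,"y":0,"z":0.05,"wx":0,"wy":0,"wz":0},{"claw":1,"x":0,"y":0,"z":0.05,"wx":0,"wy":0,"wz":0},{"claw":1,"x":0,"y":0,"z":0.05,"wx":0,"wy":0,"wz":0},{"claw":1,"x":0,"y":0,"z":0.05,"wx":0,"wy":0,"wz":0},{"claw":1,"x":0,"y":0,"z":0.05,"wx":0,"wy":0,"wz":0},{"claw":1,"x":0,"y":0,"z":0.05,"wx":0,"wy":0,"wz":0},{"claw":1,"x":0,"y":0,"z":0.05,"wx":0,"wy":0,"wz":0},{"claw":1,"x":0,"y":0,"z":0.05,"wx":0,"wy":0,"wz":0}]'

```text
time: 25.8
tool_pos: [0.5024, 0.2314, 0.1143]
tool_rot: [-0.0, -0.039, 0.999, 0.0]
contact_force: [0.0, 0.1, -0.9]
gripper_width: 0.109
```

```bash
python3 -c "
from h import *
go([.501,.231,.115],np.radians(184.4))
p=state()['tool_pos']-[0,0,.0083]
a=np.radians(4.4); ux=np.array([np.cos(a),np.sin(a),0])
im=grab_frame('side'); save(im,'side11.png',(170,240,290,400),5)
save(grab_frame('top'),'top11.png',(120,190,260,290),5)
for u in(-.035,.035):
  for z in(-.04,.04):
    q=p+u*ux+[0,0,z]; print(u,z,(proj('side',q)-[170,240])*5,(proj('top',q)-[120,190])*5)
f=np.array([.4935,.331,0])
for u in(-.075,.075): print('panel top',(proj('side',f+u*ux+[-.016*ux[1],.016,.175])-[170,240])*5)"
```

```text
tcp [0.5024 0.2314 0.1143] t 25.8 shift [ 0.014 -0.003 -0.007] turn [ 0. -0.  0.] F [ 0.   0.1 -0.9] gw 0.109 j6 -1.35
-0.035 -0.04 [491.27405385 403.02885318] [355.39985794 315.44404841]
-0.035 0.04 [484.95756249 301.23180173] [317.67111847 320.51291546]
0.035 -0.04 [335.05961525 338.16178168] [347.81601386 176.76181916]
0.035 0.04 [316.97059651 233.97077056] [309.70335221 170.97392845]
panel top [442.77144984 600.20068644]
panel top [ 43.69018331 421.41670153]
```

View pics/side11.png

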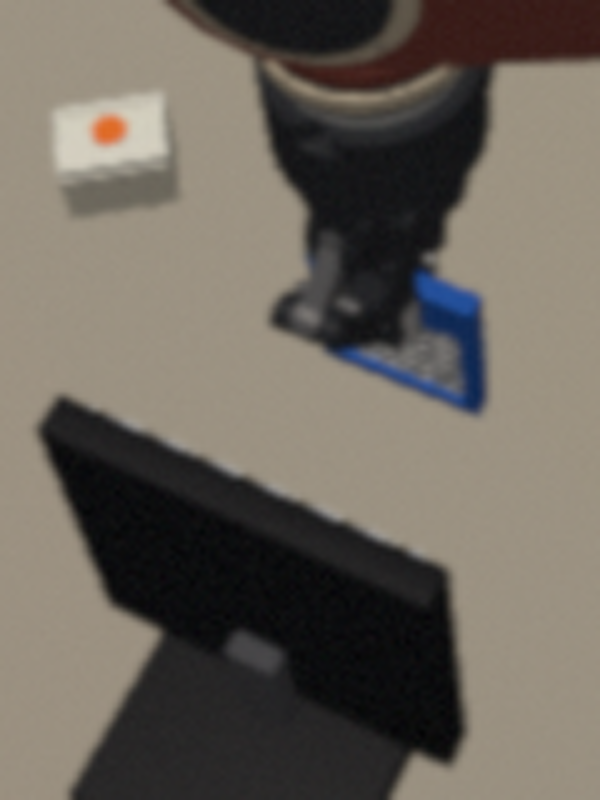

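View pics/top11.png

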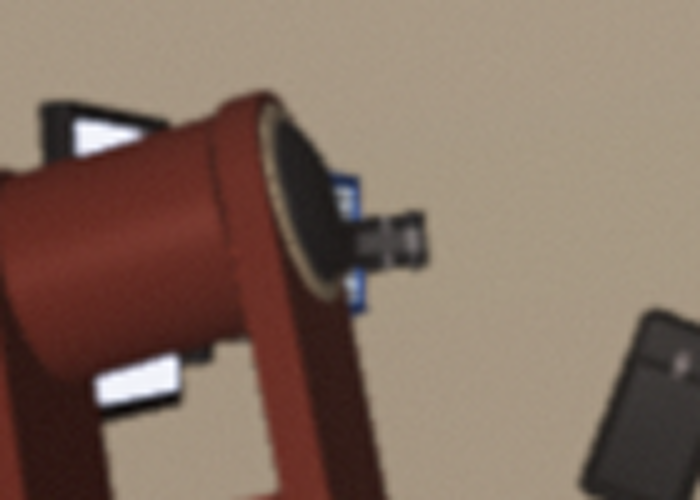

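The plate corners, at (478,410) and (480,300) in the side crop, match the predictions to about 2 px, and so does the panel's top edge. Handing in.

```bash
python3 -c "
from plant import *
s=state(); print(s['gripper_width'],abs(s['joint_vel']).max()); print(job_done())"
```

```text
0.10970829367850969 0.0020010356121340795
the job is handed in; nothing more can be done
None
```

I slid the cap about 27 mm off, swung the flap to roughly 2.0 rad where it stayed, and drew the filter plate out of the -y slot. I handed the job in at about 26 s with the plate held in front of the light panel.

- **Plate pose:** By the tool pose, the plate's centre is about 10 cm from the lit face, about 106 mm above the desk and sideways within about 2 mm of centre. It is upright and parallel to the face by the same measure. Its visible corners in the side picture agreed with this to about 2 pixels.
- **Grip and stillness:** The gripper opening read 0.11, about 9 mm on the 10 mm plate. The arm was at rest, and no meaningful outside force showed on the tool.
- **Rest of the scene:** After the plate was out, the top view showed the blank in its slot, the flap open, the cap off, and the other things on the desk apparently where they were. I judged that by eye and did not measure it.
- **What was off:** The side view sat 1.5 to 2 pixels from the top view throughout, a few millimetres. The final top view was partly hidden by the arm, so the plate's sideways position rests mostly on the tool pose and the side view.

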